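Pack the sampling kit tray

ROBOT

A 7-joint arm with a two-finger parallel gripper is mounted at the origin on a cart in front of the work surface, level with it; the furniture and walls round the work are solid. World frame = base frame: x ahead of the robot, y to its left, z up, the work surface at z = 0. Lengths are in m, angles in rad, forces in N, time in s.
With the tool pointing down it reaches from about 0.4 to 0.85 m from the base axis. Payload 10.4 kg.
Tool frame: the origin (TCP) lies at the very end of the fingers, on their centre line; the grasp point (between the pads) lies manip.hold_point_z behind it (manip.hold_point_z is the distance from the TCP to the grasp point, in m); z points along the fingers, y is the direction in which the jaws open and shut (so a half turn about z gives the same grasp; the last joint's range is limited). The gripper opens to 85 mm and grips with 20 to 120 N. Pads are 22 mm wide; open, the fingers measure 114 mm over their backs; the gripper's body (76 mm by 85 mm) begins 54 mm behind the grasp point. The pads swing forward as they close: fully open they stand 13 mm farther back than shut.
Start: joints at [1.178, 0.332, -0.065, 1.46, 0.022, 1.35, -0.088], TCP at [0.226, -0.583, 0.231] pointing down, gripper open.
Joint ranges: [-2.6, 2.6], [-0.5, 2.12], [-1.47, 1.34], [0.16, 2.42], [-1.27, 4.41], [0.06, 2.06], [-2.6, 2.6]. Speed limits (rad/s): [2.22, 2.22, 2.79, 2.79, 3.14, 3.14, 3.14].

INTERFACE

Orientations are given as a unit quaternion [x, y, z, w].
In Python, from workcell import manip gives the robot as it stands.
- The arm moves only by the tool jog_arm, never from a script. Its arguments are lists of equal length, an entry for each row: "translation": the shift along the world's x, y, z in mm, a list of three; "turn": the turn about the world's z in degrees. In form: {"translation": [[x, y, z], ...], "turn": [turn, ...]}. A call has 1 to 12 rows; each row is the pose to reach, as a shift and turn from the pose measured when the call began; what a row does not reach only later rows make up. A row lasts 1/12 s, in which the tool goes at most 41.7 mm and 7.16 degrees, less where a joint would pass 70% of its speed; a pose out of reach is approached as far as the arm can. A call with a gripper value outside its range is refused whole. "grip" is the finger opening in mm, from 0 to 85.4, set as the call begins (left out, the last holds). The fingers move at their own pace and stop on an object; "grip_force" is the grip in N (left out, the last holds). Time passes only in rows, so rows that repeat a pose let the fingers close. It gives the time, the measured TCP pose, the force and the opening at its end, in the units of the state.
- manip.get_obs(): the state, without advancing time (a new reading comes with each control period).
- manip.camera(name): name is "side" or "top"; returns a dict with "frame" (480x640x3 uint8, red, green, blue), "mtx" (3x3 intrinsics, pixels), "pose" (4x4, takes a point from camera to world coordinates). Camera axes: x right, y down, z forward; pixel columns grow to the right and rows downward; lengths in m; the calibration is good to about 2 mm. A picture is of the moment at which its call begins. There is no depth.
- manip.hand_in(): hands the job in, once; it reports no verdict.
Trained networks look in a picture, given as the dict that the camera call returned (one of the last four; its "shot" number tells which), for a name from the list of things; names that differ only in an ending like _2 or _b are one class to them, and where a whole thing is asked for, a point or a joint stands for the part that bears it (a point fixed in the world has none). Each returns a list of dicts, best first, with "confidence" (0 to 1); they miss things now and then, are a little off and sometimes report something else, mostly with a low value. They report only what shows in the picture. A call takes as long as a camera call. They do not tell look-alikes from the thing itself.
- manip.outline_of(picture, label): "mask" (480x640 bool, what is visible of it) and "extent" ([left, top, right, bottom] in pixels, round what is visible of it).
- manip.pinpoint(picture, label): "at" ([column, row] in pixels: a listed point, or the origin of a listed thing).
The state is a dict: "clock": time; "joint_pos": joint angles; "joint_velocities": joint speeds; "tau": joint torques, N m; "position": TCP position; "ee_rot": TCP orientation; "ft_force": force on the tool from outside, world axes, zero at the start; "torque": the same for the moment, N m; "grip_width": opening from 0.0 (shut) to 1.0 (fully open).
Only numpy, scipy, OpenCV 4.12 (cv2) and the standard library are available. Lean on these libraries where they do the work, as an engineer would, in place of code of your own. Each camera call takes 0.05 s, during which the arm holds its last target. There are 200 camera calls.

TASK

Pack the sampling kit into the metal tray: lay the thick marker pen along the cradle between its four cheeks, stand the lidded tube block in the single large pocket, and stand the two screw-cap sample vials upright in the pair of small pockets, one in each. The thin ballpoint pen, the black mains adapter and the slim vial lying on its side do not belong to the kit: leave them where they are.

Things in the scene. Friction and masses are not known exactly. Their poses are not given: they have to be found in the camera images.
- marker_pen: Thick marker pen, white barrel and black cap, lying on the bench: 17 mm wide, 135 mm long, 16 mm high, 15 g. Belongs to the kit. Origin: centre of its underside as it lies; y along its length, z up.
- tube_block: Storage block for micro tubes, a dark box with a reddish lid (one solid piece): 41 (x) x 53 (y) x 42 mm high, 100 g. Belongs to the kit. Origin: centre of its underside, z up.
- vial_a: Screw-cap sample vial standing upright: round body 27 mm in diameter up to 37 mm, then a neck and a 22 mm cap up to 53 mm, 22 g. The cap is fixed. Belongs to the kit; it and vial_b are interchangeable, whatever the cap. Origin: centre of its underside, z up.
- vial_b: The other screw-cap sample vial, the same size and shape as vial_a, standing upright. Belongs to the kit. Origin: centre of its underside, z up.
- ballpoint_pen: Thin ballpoint pen lying on the bench, 11 mm wide, 145 mm long, 9 mm high. Does not belong: leave it. Origin: centre of its underside; y along its length.
- mains_adapter: Black mains plug adapter with its pins up, 54 (x) x 64 (y) x 62 mm high over the pins. Does not belong: leave it. Origin: centre of its underside, z up.
- slim_vial: Slim glass vial lying on its side, 48 mm long (x), 17 mm thick. Does not belong: leave it. Origin: centre of its underside, z up.
- pen_cradle: Grey plastic insert, 156 x 78 x 3 mm plate, fixed in the kit tray, with four cheeks 12 mm high: two pairs at x = -52 and +52 mm, each cheek 20 mm long, 8 thick, inner faces 34 mm apart. The marker lies on the plate along x between them; the middle 84 mm is open for fingers. Floor top 7 mm above the bench. Origin: centre of the underside; x along its 156 mm, y across, z up.
- block_pocket: Grey plastic insert, 156 x 78 x 3 mm plate, fixed in the kit tray, with one pocket in its middle, inside 73 (x) x 59 mm (y), walls 3 mm thick, 12 high. The block's 53 mm side goes along x. The three inserts lie side by side in any order, 80 mm centre to centre. Floor top 7 mm above the bench. Origin: centre of the underside; x along its 156 mm, y across, z up.
- vial_pockets: Grey plastic insert, 156 x 78 x 3 mm plate, fixed in the kit tray (dark metal, 168 x 250 mm, rim 12 mm above the bench, fixed), with two square pockets, 44 mm inside, at x = -37 and +37 mm, walls 3 mm thick, 12 high. Floor top 7 mm above the bench. Origin: centre of the underside; x along its 156 mm, y across, z up.
Mind the look-alikes: they are no part of the job. What is shaped like the marker_pen but green is not meant.

How it is judged:
At the end, for the whole second after the job is handed in: All at rest: marker flat in the cradle (15 mm along, 17 across, 0.2 rad), tube block upright in its pocket (18 mm along, 12 across), vials upright, one in each small pocket (12 mm from its centre along each axis). Ballpoint, adapter and slim vial within 30 mm of their starts (x of marker_pen in the frame of pen_cradle between -0.015 and 0.015 m and y of marker_pen in the frame of pen_cradle between -0.017 and 0.017 m and z of marker_pen in the frame of pen_cradle between -0.001 and 0.022 m and angle between the y axis of marker_pen and the x axis of pen_cradle, either way round below 0.2 rad and angle between marker_pen's own y axis and vertical between 1.491 and 1.651 rad and linear speed of each of marker_pen, tube_block below 0.03 m/s and x of tube_block in the frame of block_pocket between -0.018 and 0.018 m and y of tube_block in the frame of block_pocket between -0.012 and 0.012 m and z of tube_block in the frame of block_pocket between -0.001 and 0.008 m and angle between tube_block's own z axis and vertical below 0.1 rad and ((x of vial_a in the frame of vial_pockets between 0.025 and 0.049 m and y of vial_a in the frame of vial_pockets between -0.012 and 0.012 m and z of vial_a in the frame of vial_pockets between -0.001 and 0.008 m and angle between each of vial_a, vial_b's own z axis and vertical below 0.15 rad and linear speed of each of vial_a, vial_b below 0.03 m/s and x of vial_b in the frame of vial_pockets between -0.049 and -0.025 m and y of vial_b in the frame of vial_pockets between -0.012 and 0.012 m and z of vial_b in the frame of vial_pockets between -0.001 and 0.008 m) or (x of vial_a in the frame of vial_pockets between -0.049 and -0.025 m and y of vial_a in the frame of vial_pockets between -0.012 and 0.012 m and z of vial_a in the frame of vial_pockets between -0.001 and 0.008 m and angle between each of vial_a, vial_b's own z axis and vertical below 0.15 rad and linear speed of each of vial_a, vial_b below 0.03 m/s and x of vial_b in the frame of vial_pockets between 0.025 and 0.049 m and y of vial_b in the frame of vial_pockets between -0.012 and 0.012 m and z of vial_b in the frame of vial_pockets between -0.001 and 0.008 m)) and distance of each of ballpoint_pen, mains_adapter, slim_vial from where it was at the start of the episode below 0.03 m); the robot touches nothing.
It fails at once if a look-alike (ballpoint pen, mains adapter or slim vial) is carried off or knocked more than 30 mm from its place (distance of any of ballpoint_pen, mains_adapter, slim_vial from where it was at the start of the episode above 0.03 m).
It also fails if it takes over 120 s, if anything falls off the work surface, if the arm or the gripper's body presses on something with over 40 N, if the wrist force passes 120 N, or if a joint passes its speed limit or range.

## Working session

There is one attempt and no reset: what is moved stays moved. The work goes in short steps, Python scripts to look and compute and a tool call to move; the robot and the scene stay as the last step left them, time stands still between calls to the robot, and variables do not carry over. Pictures are saved under pics/ and viewed, about 12 in all and at most 16, crops included, and the job is handed in when it is done.

Besides the shell and the picture viewer there is one more tool, called after "Request:" as name(argument=value, ...), one argument or row to a line, values as JSON. jog_arm: Moves the arm, as the interface text tells. Its arguments: {"type":"object","properties":{"translation":{"type":"array"},"turn":{"type":"array"},"grip":{"type":"number"},"grip_force":{"type":"number"}},"required":["translation","turn"]}

```bash
mkdir -p pics; cat > h.py <<'E'
import numpy as np, cv2
from workcell import manip
def save(p,n,box=None,s=1):
    f=p["frame"][:,:,::-1]
    if box: f=f[box[1]:box[3],box[0]:box[2]]
    cv2.imwrite(f"pics/{n}.png",cv2.resize(f,None,fx=s,fy=s,interpolation=cv2.INTER_CUBIC))
def world(p,uv,z):
    K=np.array(p["mtx"]);T=np.array(p["pose"])
    d=T[:3,:3]@np.linalg.solve(K,[uv[0],uv[1],1]);o=T[:3,3]
    return o+d*(z-o[2])/d[2]
def pix(p,X):
    K=np.array(p["mtx"]);T=np.array(p["pose"])
    c=K@(T[:3,:3].T@(np.array(X)-T[:3,3]));return c[:2]/c[2]
E
python3 - <<'E'
from h import *
o=manip.get_obs();print({k:np.round(v,3).tolist() for k,v in o.items()},manip.hold_point_z)
for c in("top","side"):
    p=manip.camera(c);save(p,c+"0",s=1.25)
    print(c,np.round(p["pose"],3).tolist(),np.round(p["mtx"],0).tolist())
    for n in "marker_pen tube_block vial_a ballpoint_pen mains_adapter slim_vial pen_cradle block_pocket vial_pockets".split():
        z={'pen_cradle':.007,'block_pocket':.007,'vial_pockets':.007}.get(n,0)
        for r in manip.pinpoint(p,n)[:4]: print(n,'pt',np.round(r["at"]),round(r["confidence"],2),np.round(world(p,r["at"],z),3)[:2])
        for r in manip.outline_of(p,n)[:4]:
            (cx,cy),(w,h),a=cv2.minAreaRect(np.argwhere(r["mask"])[:,::-1].astype(np.float32))
            print(n,'ol',r["extent"],round(r["confidence"],2),np.round([cx,cy,w,h,a]))
E
```

```text
{'clock': 0.0, 'joint_pos': [1.178, 0.333, -0.065, 1.461, 0.022, 1.35, -0.089], 'joint_velocities': [-0.001, 0.001, -0.001, 0.001, 0.0, 0.001, 0.001], 'tau': [-0.001, -62.545, 0.048, -39.161, 0.016, 0.01, 0.0], 'position': [0.226, -0.582, 0.23], 'ee_rot': [0.983, 0.184, -0.0, -0.001], 'ft_force': [-0.278, 0.213, -0.978], 'torque': [0.021, 0.012, -0.009], 'grip_width': 1.002} 0.0187
top [[-0.029, -0.996, 0.083, 0.427], [-0.999, 0.028, -0.02, -0.069], [0.018, -0.084, -0.996, 1.255], [0.0, 0.0, 0.0, 1.0]] [[518.0, 0.0, 317.0], [0.0, 518.0, 245.0], [0.0, 0.0, 1.0]]
marker_pen pt [219. 241.] 0.67 [0.549 0.143]
marker_pen pt [398. 215.] 0.58 [ 0.602 -0.294]
marker_pen pt [492. 256.] 0.54 [ 0.492 -0.522]
marker_pen pt [447. 266.] 0.37 [ 0.473 -0.408]
marker_pen ol [483.9, 242.3, 507.4, 274.2] 0.51 [492. 258.  37.   5.  55.]
tube_block pt [320. 213.] 0.73 [ 0.61  -0.104]
tube_block pt [446. 267.] 0.59 [ 0.47  -0.406]
tube_block ol [433.8, 256.4, 464.5, 280.3] 0.85 [448. 266.  26.  20.  21.]
vial_a pt [362. 265.] 0.46 [ 0.481 -0.202]
vial_a pt [314. 265.] 0.4 [ 0.484 -0.087]
ballpoint_pen pt 
[... 1867 characters left out ...]
0.0] 0.7 [351. 245.  32.   4.  62.]
mains_adapter pt [316. 307.] 0.91 [ 0.471 -0.319]
mains_adapter ol [303.3, 281.8, 327.3, 318.7] 0.65 [316. 298.  35.  27.  90.]
mains_adapter ol [293.7, 229.7, 305.3, 256.0] 0.39 [296. 242.  23.  11.  90.]
slim_vial pt [289. 234.] 0.58 [ 0.485 -0.007]
slim_vial pt [352. 247.] 0.4 [ 0.613 -0.117]
pen_cradle pt [300. 203.] 0.93 [0.548 0.14 ]
pen_cradle ol [271.8, 194.3, 329.1, 211.7] 0.64 [300. 202.  13.  58.  82.]
block_pocket pt [286. 183.] 0.89 [0.539 0.286]
block_pocket ol [257.9, 171.9, 317.9, 192.4] 0.56 [287. 179.  13.  52.  81.]
vial_pockets pt [293. 193.] 0.93 [0.544 0.211]
vial_pockets ol [267.8, 180.4, 325.2, 199.9] 0.76 [293. 191.  13.  54.  83.]
```

View pics/top0.png

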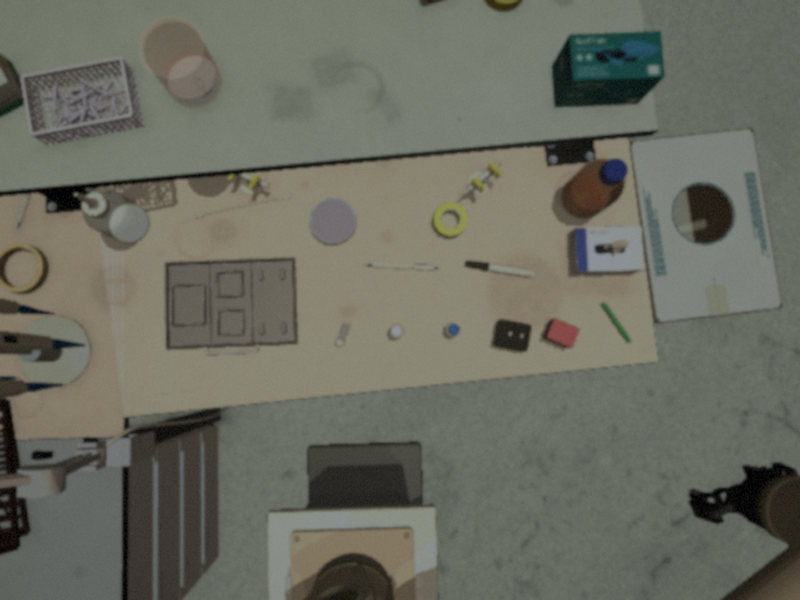

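View pics/side0.png

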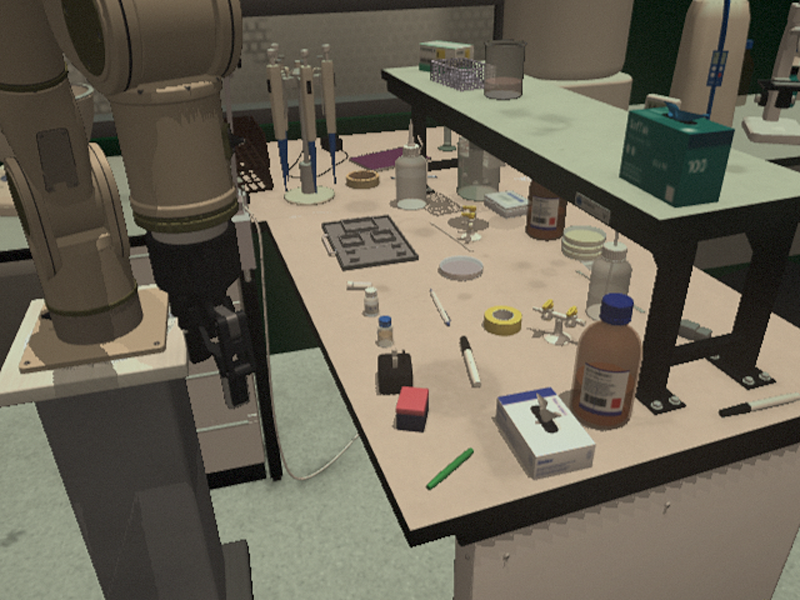

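The top view shows the kit. The white and black marker is at about (400,215) in camera pixels, the red block at (449,266), the blue-cap vial at (362,264) and the white-cap vial at (316,264). The look-alikes are the adapter (409,267), the slim vial (274,267) and the ballpoint (321,213). The tray inserts from right to left are cradle, vials, block.

Marker candidates in side-camera pixels are white/black (376,289), green (360,374), and a white/black pen at the far right (608,324). I'll check these by crop and size.

```bash
python3 - <<'E'
from h import *
p=manip.camera("top");q=manip.camera("side")
a=cv2.resize(p["frame"][185:290,255:515],None,fx=3,fy=3,interpolation=cv2.INTER_CUBIC)
b=cv2.resize(q["frame"][220:400,280:640],None,fx=780/360,fy=1.5,interpolation=cv2.INTER_CUBIC)
b=cv2.resize(q["frame"][255:395,300:640],(780,280),interpolation=cv2.INTER_CUBIC)
cv2.imwrite("pics/c1.png",np.vstack([a,b])[:,:,::-1])
for u in((578,331),(640,314)):print('far pen',world(q,u,.008))
z=dict(marker_pen=.008,tube_block=.042,mains_adapter=.05,slim_vial=.01,ballpoint_pen=.005,vial_a=.053,pen_cradle=.012,block_pocket=.012,vial_pockets=.012)
for c,pic in(("top",p),("side",q)):
  for n,h in z.items():
    for r in manip.outline_of(pic,n)[:3]:
        uv=np.argwhere(r["mask"])[:,::-1]
        W=np.array([world(pic,u,h)[:2] for u in uv],dtype=np.float32)*1000
        (cx,cy),(w,l),ang=cv2.minAreaRect(W)
        print(c,n,round(r["confidence"],2),np.round([cx,cy,w,l,ang]))
hsv=cv2.cvtColor(p["frame"],cv2.COLOR_RGB2HSV)
m=((hsv[...,0]<10)|(hsv[...,0]>170))&(hsv[...,1]>110)
m[:, :425]=0;m[:,475:]=0;m[:245]=0;m[290:]=0
W=np.array([world(p,u,.042)[:2] for u in np.argwhere(m)[:,::-1]],dtype=np.float32)*1000
print('lid top',cv2.minAreaRect(W))
E
```

```text
far pen [ 0.90227312 -0.5329427   0.008     ]
far pen [ 1.04571335 -0.52336543  0.008     ]
top marker_pen 0.63 [ 469. -316.   70.   56.   77.]
top marker_pen 0.54 [ 488. -519.   91.   15.   32.]
top tube_block 0.81 [ 470. -401.   61.   48.   65.]
top mains_adapter 0.56 [ 467. -307.   66.   54.   78.]
top slim_vial 0.63 [481.  12.  18.  48.  65.]
top ballpoint_pen 0.76 [ 610. -108.  129.   10.   88.]
top vial_a 0.65 [481. -92.  23.  23.  88.]
top vial_a 0.46 [ 482. -194.   23.   21.   88.]
top vial_a 0.38 [541. 290. 149.  76.   0.]
top pen_cradle 0.61 [546. 145. 153.  78.   1.]
top block_pocket 0.56 [545. 303.  85. 159.  89.]
top vial_pockets 0.6 [546. 226. 155.  80.   1.]
side marker_pen 0.78 [ 603. -299.  148.   18.   80.]
side marker_pen 0.61 [ 490. -525.   97.   15.   32.]
side tube_block 0.85 [ 465. -433.   98.   46.   66.]
side tube_block 0.54 [ 465. -342.  107.   52.   76.]
side mains_adapter 0.74 [ 462. -353.  105.   51.   74.]
side mains_adapter 0.72 [ 463. -442.   95.   45.   65.]
side slim_vial 0.44 [483.   4.  32.  43.  73.]
side slim_vial 0.38 [547. 305. 104. 154.  89.]
side ballpoint_pen 0.58 [ 612. -111.  136.   10.   86.]
side vial_a 0.7 [ 475. -140.  108.   24.   77.]
side vial_a 0.57 [ 475. -242.   97.   24.   76.]
side vial_a 0.35 [526. 129. 143.  81.   4.]
side pen_cradle 0.77 [548. 140. 155.  82.   1.]
side block_pocket 0.95 [545. 297. 156. 107.   1.]
side block_pocket 0.32 [481.   2.  25.  43.  64.]
side vial_pockets 0.4 [ 475. -300.  118.   54.   76.]
side vial_pockets 0.39 [ 489. -177.  104.   29.   76.]
lid top ((469.754638671875, -402.95294189453125), (50.94853210449219, 37.73085021972656), 65.05964660644531)
```

View pics/c1.png

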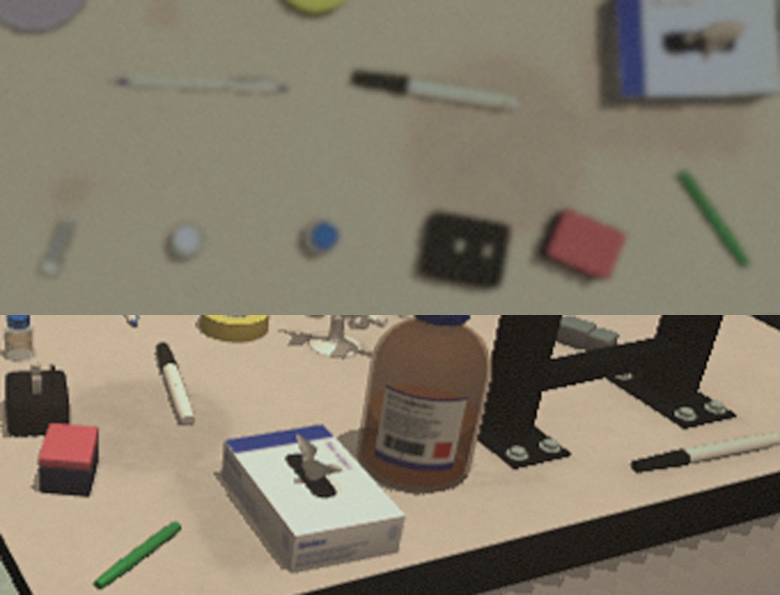

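The near pen, top (400,215), is the kit marker. It is white with a black cap, about 136 mm long and within reach. The green pen at (492,258) is excluded by colour. The far white/black one is under the shelf, out of reach at x 0.90–1.05, and already measures over 143 mm. Next I go above the marker with the jaw at -10°.

Request:
jog_arm(
  translation=[
    [377,282,-80],
    [377,282,-80],
    [377,282,-80],
    [377,282,-80],
    [377,282,-80],
    [377,282,-80],
    [377,282,-80],
    [377,282,-80],
    [377,282,-80],
    [377,282,-80],
    [377,282,-80],
    [377,282,-80],
  ],
  turn=[59,59,59,59,59,59,59,59,59,59,59,59],
  grip=60,
)

```text
clock: 3.9
position: [0.6066, -0.2949, 0.1502]
ee_rot: [0.763, 0.646, 0.001, -0.001]
ft_force: [0.5, 0.5, -0.1]
grip_width: 0.701
```

Request:
jog_arm(
  translation=[
    [-3,-4,-40],
    [-3,-4,-80],
    [-3,-4,-110],
    [-3,-4,-130],
    [-3,-4,-140],
    [-3,-4,-145],
    [-3,-4,-146],
    [-3,-4,-146],
    [-3,-4,-146],
  ],
  turn=[0,0,0,0,0,0,0,0,0],
)

```text
clock: 4.65
position: [0.6046, -0.2995, 0.006]
ee_rot: [0.763, 0.646, 0.002, 0.0]
ft_force: [0.3, 0.0, -0.1]
grip_width: 0.703
```

Request:
jog_arm(
  translation=[
    [0,0,0],
    [0,0,0],
    [0,0,0],
    [0,0,0],
    [0,0,0],
    [0,0,0],
  ],
  turn=[0,0,0,0,0,0],
  grip=5,
  grip_force=30,
)

```text
clock: 5.15
position: [0.605, -0.2996, 0.0068]
ee_rot: [0.763, 0.646, 0.002, 0.001]
ft_force: [-1.4, 0.3, 6.2]
grip_width: 0.164
```

```bash
python3 - <<'E'
from h import *
p=manip.camera("top");q=manip.camera("side")
a=cv2.resize(p["frame"][170:280,330:500],(510,330),interpolation=cv2.INTER_CUBIC)
b=cv2.resize(q["frame"][230:340,300:470],(510,330),interpolation=cv2.INTER_CUBIC)
cv2.imwrite("pics/g1.png",np.hstack([a,b])[:,:800,::-1][:,:,:])
cv2.imwrite("pics/g1.png",cv2.resize(np.hstack([a,b])[:,:,::-1],(800,259)))
print(manip.get_obs()["position"])
E
```

```text
[ 0.60502153 -0.29963666  0.00678935]
```

View pics/g1.png

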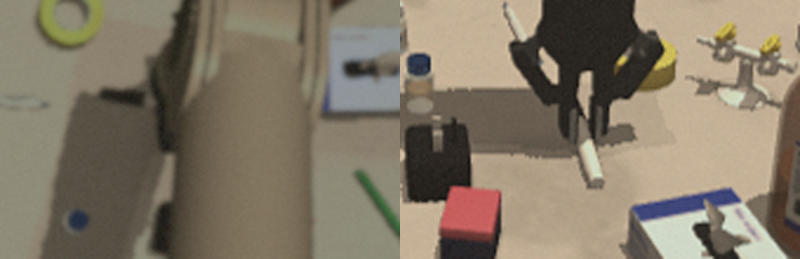

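The side crop shows the marker between both fingers, and the opening of about 14 mm agrees with that. Next I lift it.

Request:
jog_arm(
  translation=[
    [0,0,15],
    [0,0,40],
    [0,0,75],
    [0,0,110],
    [0,0,110],
  ],
  turn=[0,0,0,0,0],
  grip_force=40,
)

```text
clock: 5.67
position: [0.6085, -0.3008, 0.1258]
ee_rot: [0.763, 0.646, 0.004, 0.006]
ft_force: [1.1, -0.6, 1.1]
grip_width: 0.154
```

Request:
jog_arm(
  translation=[
    [-15,40,0],
    [-30,80,0],
    [-40,120,0],
    [-45,160,0],
    [-50,200,0],
    [-55,240,0],
    [-58,280,0],
    [-58,320,0],
    [-58,360,0],
    [-58,400,0],
    [-58,440,0],
    [-58,441,0],
  ],
  turn=[-7,-14,-21,-28,-35,-42,-49,-56,-63,-70,-77,-79],
)

```text
clock: 6.67
position: [0.5495, 0.1467, 0.1268]
ee_rot: [1.0, 0.013, 0.0, 0.006]
ft_force: [-0.5, -0.1, -0.9]
grip_width: 0.156
```

```bash
python3 - <<'E'
from h import *
p=manip.camera("top");q=manip.camera("side")
a=cv2.resize(p["frame"][180:300,120:280],(400,300),interpolation=cv2.INTER_CUBIC)
b=cv2.resize(q["frame"][120:240,240:400],(400,300),interpolation=cv2.INTER_CUBIC)
cv2.imwrite("pics/g2.png",np.hstack([a,b])[:,:,::-1])
o=manip.get_obs();print(o["position"],o["ee_rot"],o["grip_width"],o["joint_pos"])
E
```

```text
[0.54976445 0.14492296 0.12656991] [9.99873968e-01 1.45515258e-02 8.18265583e-05 6.34784601e-03] 0.1610178721801294 [ 0.00910425  0.32503591 -0.42061011  1.72069809  0.15768293  1.13185806
 -2.00160505]
```

View pics/g2.png

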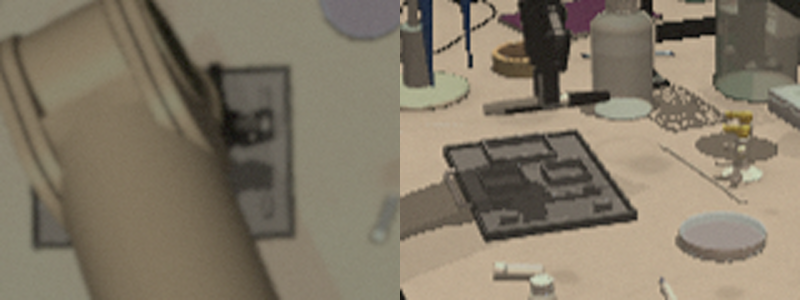

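```bash
python3 - <<'E'
from h import *
q=manip.camera("side")
for u in((273.2,162.8),(324,158.8)):print(world(q,u,.13))
print(pix(q,[.5498,.145,.13]))
E
```

```text
[0.48227772 0.14497823 0.13      ]
[0.61578284 0.13254846 0.13      ]
[298.51185451 159.93886081]
```

Request:
jog_arm(
  translation=[
    [-3,-2,-35],
    [-3,-2,-65],
    [-3,-2,-85],
    [-3,-2,-97],
    [-3,-2,-105],
    [-3,-2,-110],
    [-3,-2,-112],
    [-3,-2,-112],
    [-3,-2,-112],
  ],
  turn=[3,3,3,3,3,3,3,3,3],
)

```text
clock: 7.57
position: [0.548, 0.1401, 0.0153]
ee_rot: [0.999, 0.041, 0.001, 0.007]
ft_force: [-0.7, 0.1, 0.2]
grip_width: 0.157
```

```bash
python3 - <<'E'
from h import *
q=manip.camera("side");save(q,"g3",(230,120,390,240),4)
o=manip.get_obs();print(o["position"],o["ft_force"],o["grip_width"])
E
```

```text
[0.54794053 0.14016924 0.01534662] [-0.88100374  0.50674114  0.55868669] 0.16003874057149492
```

View pics/g3.png

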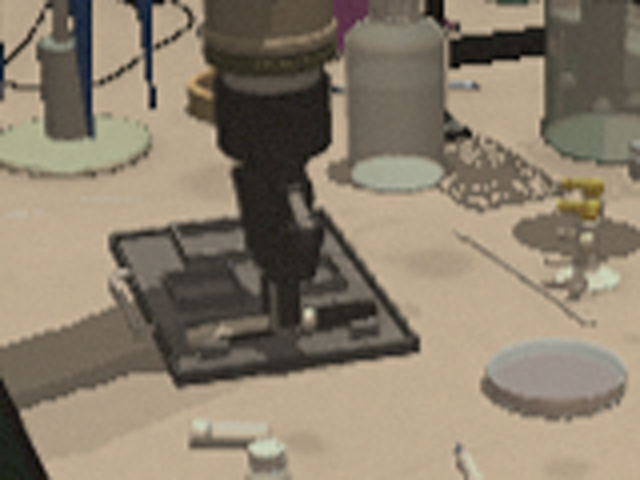

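Request:
jog_arm(
  translation=[
    [0,0,0],
    [0,0,0],
    [0,0,0],
    [0,0,20],
    [0,0,55],
    [0,0,90],
    [0,0,110],
  ],
  turn=[0,0,0,0,0,0,0],
  grip=40,
)

```text
clock: 8.2
position: [0.549, 0.1407, 0.1292]
ee_rot: [0.999, 0.041, 0.003, 0.007]
ft_force: [0.3, 0.2, 0.2]
grip_width: 0.472
```

Request:
jog_arm(
  translation=[
    [-78,-545,10],
    [-78,-545,10],
    [-78,-545,10],
    [-78,-545,10],
    [-78,-545,10],
    [-78,-545,10],
    [-78,-545,10],
    [-78,-545,10],
    [-78,-545,10],
    [-78,-545,10],
    [-78,-545,10],
    [-78,-545,10],
  ],
  turn=[60,60,60,60,60,60,60,60,60,60,60,60],
  grip=75,
)

```text
clock: 9.2
position: [0.4841, -0.3124, 0.1372]
ee_rot: [0.844, 0.536, 0.006, 0.005]
ft_force: [0.9, 0.0, 0.3]
grip_width: 0.878
```

Request:
jog_arm(
  translation=[
    [0,-40,0],
    [0,-45,0],
    [0,-45,0],
  ],
  turn=[0,0,0],
)

```text
clock: 9.45
position: [0.4826, -0.3611, 0.137]
ee_rot: [0.846, 0.533, 0.005, 0.005]
ft_force: [0.1, 0.9, -0.7]
grip_width: 0.881
```

```bash
python3 - <<'E'
from h import *
p=manip.camera("top");q=manip.camera("side")
a=cv2.resize(p["frame"][190:280,140:260],(400,300),interpolation=cv2.INTER_CUBIC)
b=cv2.resize(q["frame"][150:240,240:360],(400,300),interpolation=cv2.INTER_CUBIC)
cv2.imwrite("pics/g4.png",np.hstack([a,b])[:,:,::-1])
o=manip.get_obs();print(o["position"],o["ee_rot"],o["grip_width"],o["joint_pos"])
for pic in(p,q):
  for r in manip.pinpoint(pic,"marker_pen")[:3]:print(r["confidence"],world(pic,r["at"],.007))
  for r in manip.pinpoint(pic,"tube_block")[:3]:print('tb',r["confidence"],world(pic,r["at"],0))
E
```

```text
[ 0.48424965 -0.35678607  0.13705492] [0.84444671 0.53558995 0.00595019 0.00421394] 0.8735218415715257 [ 0.7681441   0.35263062 -0.25118018  1.64382218  0.08702452  1.14380997
  0.05643767]
0.91 [0.55121141 0.14332407 0.007     ]
tb 0.52 [ 0.46976849 -0.40534871  0.        ]
0.75 [ 0.48505438 -0.53042523  0.007     ]
tb 0.86 [ 0.472191   -0.41648806  0.        ]
```

View pics/g4.png

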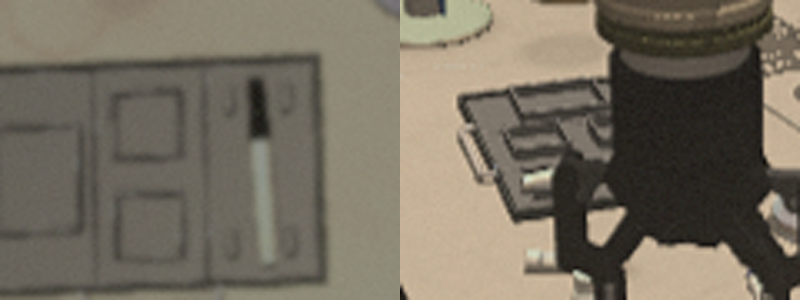

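The marker lies in the cradle between its cheeks, at top px (218,241). Next is the block.

Request:
jog_arm(
  translation=[
    [-10,-38,0],
    [-14,-51,-15],
    [-14,-51,-45],
    [-14,-51,-75],
    [-14,-51,-98],
    [-14,-51,-112],
    [-14,-51,-118],
    [-14,-51,-120],
    [-14,-51,-120],
    [-14,-51,-120],
  ],
  turn=[0,0,0,0,0,0,0,0,0,0],
)

```text
clock: 10.58
position: [0.4716, -0.4075, 0.0189]
ee_rot: [0.844, 0.537, 0.006, 0.006]
ft_force: [-0.4, -0.6, -0.2]
grip_width: 0.878
```

Request:
jog_arm(
  translation=[
    [0,0,0],
    [0,0,0],
    [0,0,0],
    [0,0,0],
    [0,0,0],
  ],
  turn=[0,0,0,0,0],
  grip=25,
  grip_force=50,
)

```text
clock: 11.0
position: [0.4723, -0.408, 0.0202]
ee_rot: [0.844, 0.537, 0.007, 0.007]
ft_force: [-0.5, 0.9, 7.2]
grip_width: 0.471
```

Request:
jog_arm(
  translation=[
    [0,0,10],
    [0,0,40],
    [0,0,80],
    [0,0,115],
    [0,0,115],
  ],
  turn=[0,0,0,0,0],
)

```text
clock: 11.42
position: [0.4753, -0.4103, 0.144]
ee_rot: [0.844, 0.536, 0.008, 0.012]
ft_force: [1.0, -1.0, -0.2]
grip_width: 0.467
```

Request:
jog_arm(
  translation=[
    [10,40,0],
    [20,80,0],
    [28,120,0],
    [35,160,0],
    [40,200,0],
    [45,240,0],
    [50,280,0],
    [55,320,0],
    [58,360,0],
    [60,400,0],
    [62,440,0],
    [64,480,0],
  ],
  turn=[-6,-12,-18,-24,-30,-36,-42,-48,-54,-60,-64,-64],
)

```text
clock: 12.42
position: [0.539, 0.0718, 0.1446]
ee_rot: [1.0, 0.005, 0.001, 0.015]
ft_force: [0.7, -0.2, -1.4]
grip_width: 0.469
```

Request:
jog_arm(
  translation=[
    [2,40,0],
    [4,80,0],
    [5,120,0],
    [6,160,0],
    [6,195,0],
    [6,220,0],
    [6,225,0],
    [6,225,0],
  ],
  turn=[0,0,0,0,0,0,0,0],
)

```text
clock: 13.08
position: [0.544, 0.2992, 0.1446]
ee_rot: [1.0, 0.007, 0.001, 0.014]
ft_force: [0.1, -1.1, -1.0]
grip_width: 0.469
```

Request:
jog_arm(
  translation=[
    [1,1,-35],
    [1,1,-65],
    [1,1,-85],
    [1,1,-98],
    [1,1,-106],
    [1,1,-110],
  ],
  turn=[0,0,0,0,0,0],
)

```text
clock: 13.58
position: [0.5453, 0.299, 0.0342]
ee_rot: [1.0, 0.007, 0.001, 0.015]
ft_force: [0.2, 0.4, -0.7]
grip_width: 0.471
```

```bash
python3 - <<'E'
from h import *
q=manip.camera("side");save(q,"g5",(230,100,390,220),4)
o=manip.get_obs();print(o["position"],o["ft_force"],o["grip_width"])
E
```

```text
[0.54526155 0.29930721 0.03421039] [-0.24407265 -0.80998951 -2.85545034] 0.46541839977177857
```

View pics/g5.png

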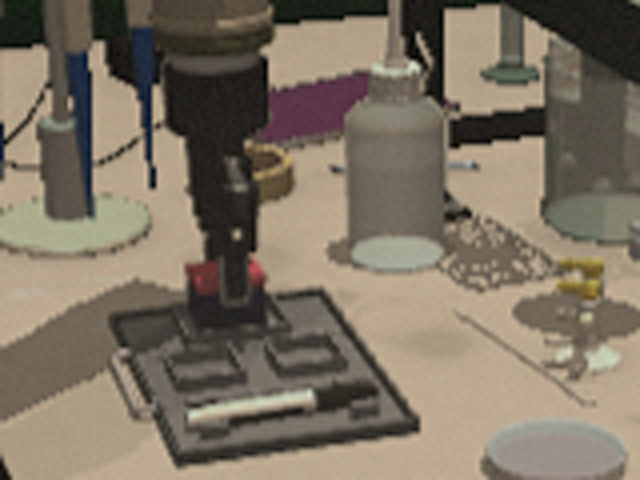

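The block hovers inside its pocket, at side px (287,177). Next I lower the last few mm and release.

Request:
jog_arm(
  translation=[
    [0,0,-4],
    [0,0,-6],
    [0,0,-6],
    [0,0,-6],
  ],
  turn=[0,0,0,0],
)

```text
clock: 13.97
position: [0.5456, 0.2994, 0.0288]
ee_rot: [1.0, 0.007, 0.001, 0.014]
ft_force: [0.1, 0.4, -0.9]
grip_width: 0.468
```

Request:
jog_arm(
  translation=[
    [0,0,0],
    [0,0,0],
    [0,0,0],
    [0,0,0],
    [0,0,20],
    [0,0,50],
    [0,0,85],
    [0,0,115],
    [0,0,115],
  ],
  turn=[0,0,0,0,0,0,0,0,0],
  grip=62,
)

```text
clock: 14.72
position: [0.5481, 0.3015, 0.1508]
ee_rot: [1.0, 0.007, 0.005, 0.012]
ft_force: [0.9, 0.3, 0.7]
grip_width: 0.727
```

Request:
jog_arm(
  translation=[
    [-62,-391,-10],
    [-62,-391,-10],
    [-62,-391,-10],
    [-62,-391,-10],
    [-62,-391,-10],
    [-62,-391,-10],
    [-62,-391,-10],
    [-62,-391,-10],
    [-62,-391,-10],
    [-62,-391,-10],
    [-62,-391,-10],
  ],
  turn=[0,0,0,0,0,0,0,0,0,0,0],
)

```text
clock: 15.63
position: [0.4849, -0.095, 0.1408]
ee_rot: [1.0, 0.003, 0.005, 0.013]
ft_force: [-0.4, 0.4, 0.6]
grip_width: 0.726
```

```bash
python3 - <<'E'
from h import *
p=manip.camera("top");q=manip.camera("side")
a=cv2.resize(p["frame"][190:300,130:390],(800,338),interpolation=cv2.INTER_CUBIC)
b=cv2.resize(q["frame"][160:300,240:420],(334,260),interpolation=cv2.INTER_CUBIC)
im=np.zeros((600,800,3),np.uint8);im[:338]=a;im[338:598,:334]=b
cv2.imwrite("pics/g6.png",im[:,:,::-1])
o=manip.get_obs();print(o["position"],o["ee_rot"],o["grip_width"])
for pic in(p,q):
  for n,z in(("tube_block",.007),("vial_a",0),("slim_vial",0)):
    for r in manip.pinpoint(pic,n)[:3]:print(n,round(r["confidence"],2),np.round(world(pic,r["at"],z),3))
E
```

```text
[ 0.48608079 -0.08988516  0.14088329] [0.99989691 0.00581483 0.00543471 0.01195101] 0.722906316014682
tube_block 0.62 [0.548 0.3   0.007]
vial_a 0.7 [ 0.479 -0.204  0.   ]
slim_vial 0.59 [0.487 0.015 0.   ]
tube_block 0.71 [0.548 0.297 0.007]
vial_a 0.51 [ 0.487 -0.208  0.   ]
vial_a 0.5 [ 0.487 -0.084  0.   ]
slim_vial 0.68 [0.552 0.146 0.   ]
slim_vial 0.64 [0.488 0.004 0.   ]
```

View pics/g6.png

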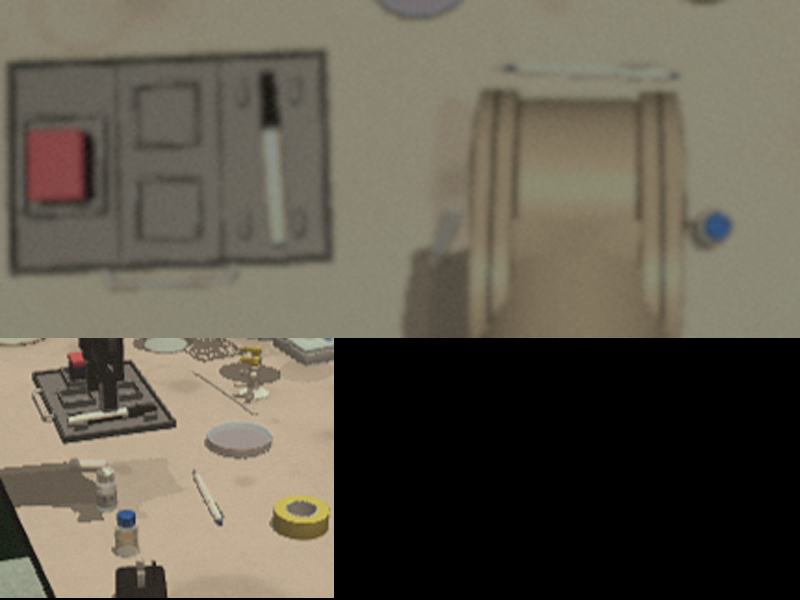

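The block is in its pocket (top crop (57,165)) and the marker is still in place. Next is vial A, directly below the gripper.

Request:
jog_arm(
  translation=[
    [-1,1,-35],
    [-1,1,-65],
    [-1,1,-90],
    [-1,1,-108],
    [-1,1,-118],
    [-1,1,-123],
    [-1,1,-125],
    [-1,1,-125],
    [-1,1,-125],
  ],
  turn=[0,0,0,0,0,0,0,0,0],
)

```text
clock: 16.78
position: [0.4862, -0.0874, 0.0168]
ee_rot: [1.0, 0.008, 0.006, 0.012]
ft_force: [0.9, -0.1, 0.5]
grip_width: 0.728
```

Request:
jog_arm(
  translation=[
    [0,0,0],
    [0,0,0],
    [0,0,0],
    [0,0,0],
    [0,0,0],
  ],
  turn=[0,0,0,0,0],
  grip=15,
  grip_force=30,
)

```text
clock: 17.2
position: [0.4867, -0.0875, 0.0175]
ee_rot: [1.0, 0.008, 0.007, 0.012]
ft_force: [-0.6, 0.5, 6.4]
grip_width: 0.302
```

```bash
python3 - <<'E'
from h import *
q=manip.camera("side");save(q,"g7",(240,180,400,300),4)
o=manip.get_obs();print(o["position"],o["ft_force"],o["grip_width"])
E
```

```text
[ 0.4867272  -0.08757753  0.01752705] [-1.09695119 -0.23977082  7.3587804 ] 0.30279003090854045
```

View pics/g7.png

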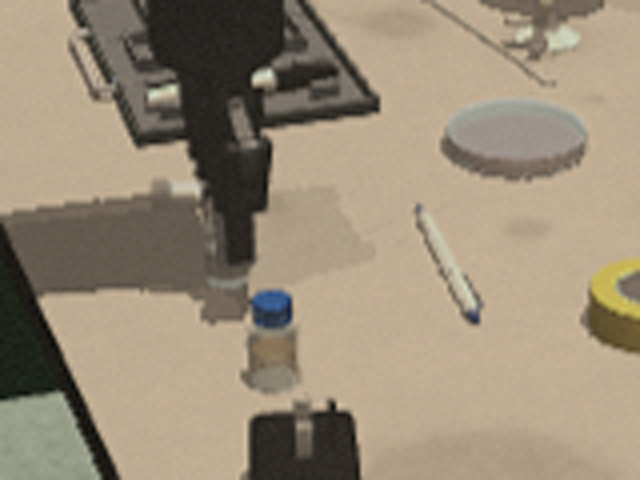

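The fingers hold the white-cap vial, with the vial about 4 mm toward -x of the pad centre. I'll allow for that when placing it.

Request:
jog_arm(
  translation=[
    [0,0,10],
    [0,0,40],
    [0,0,80],
    [0,0,105],
    [0,0,105],
  ],
  turn=[0,0,0,0,0],
)

```text
clock: 17.67
position: [0.4898, -0.0878, 0.1288]
ee_rot: [1.0, 0.008, 0.011, 0.013]
ft_force: [1.0, 0.8, 0.8]
grip_width: 0.303
```

Request:
jog_arm(
  translation=[
    [10,35,0],
    [22,72,0],
    [34,109,0],
    [46,146,0],
    [58,183,0],
    [70,220,0],
    [82,257,0],
    [92,285,0],
    [98,303,0],
    [100,309,0],
    [100,309,0],
    [100,309,0],
  ],
  turn=[0,0,0,0,0,0,0,0,0,0,0,0],
)

```text
clock: 18.67
position: [0.5896, 0.2201, 0.1286]
ee_rot: [1.0, 0.007, 0.011, 0.013]
ft_force: [0.4, -0.2, -0.3]
grip_width: 0.306
```

```bash
python3 - <<'E'
from h import *
q=manip.camera("side");save(q,"g8",(230,100,390,220),4)
o=manip.get_obs();print(o["position"],o["ee_rot"],o["grip_width"])
E
```

```text
[0.58972944 0.2193336  0.12870571] [0.99982688 0.00679881 0.01082593 0.01351947] 0.3035221677239339
```

View pics/g8.png

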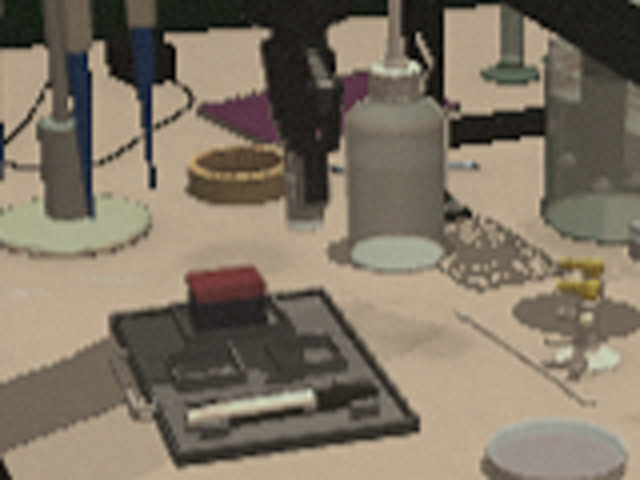

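Request:
jog_arm(
  translation=[
    [-2,2,-35],
    [-2,2,-62],
    [-2,2,-80],
    [-2,2,-92],
    [-2,2,-99],
    [-2,2,-103],
    [-2,2,-103],
    [-2,2,-103],
  ],
  turn=[0,0,0,0,0,0,0,0],
)

```text
clock: 19.38
position: [0.5884, 0.2213, 0.0268]
ee_rot: [1.0, 0.007, 0.012, 0.013]
ft_force: [1.0, 0.9, -0.5]
grip_width: 0.301
```

```bash
python3 - <<'E'
from h import *
q=manip.camera("side");save(q,"g9",(250,140,350,215),6)
o=manip.get_obs();print(o["position"],o["ft_force"],o["grip_width"])
print([np.round((pix(q,[x,.221,.01])-[250,140])*6) for x in (.583,.509)])
E
```

```text
[0.58849152 0.22149095 0.02697996] [-0.30941609  0.10792417  0.7692197 ] 0.3013268041988803
[array([331., 295.]), array([179., 314.])]
```

View pics/g9.png

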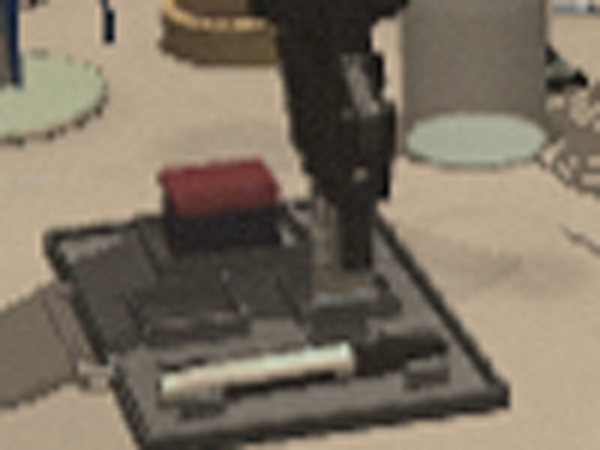

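The vial's foot is within the far pocket, at crop (340,300) against the pocket centre of about (340,297). I release it and go to the blue-cap vial.

Request:
jog_arm(
  translation=[
    [0,0,-2],
    [0,0,-2],
    [0,0,-2],
  ],
  turn=[0,0,0],
)

```text
clock: 19.68
position: [0.5888, 0.2216, 0.0254]
ee_rot: [1.0, 0.007, 0.012, 0.013]
ft_force: [0.0, -0.3, -0.5]
grip_width: 0.3
```

Request:
jog_arm(
  translation=[
    [0,0,0],
    [0,0,0],
    [0,0,0],
    [0,0,0],
    [0,0,15],
    [0,0,45],
    [0,0,80],
    [0,0,110],
    [0,0,110],
  ],
  turn=[0,0,0,0,0,0,0,0,0],
  grip=55,
)

```text
clock: 20.43
position: [0.5916, 0.2232, 0.1424]
ee_rot: [1.0, 0.007, 0.016, 0.011]
ft_force: [0.2, 0.8, 0.5]
grip_width: 0.646
```

Request:
jog_arm(
  translation=[
    [-108,-424,0],
    [-108,-424,0],
    [-108,-424,0],
    [-108,-424,0],
    [-108,-424,0],
    [-108,-424,0],
    [-108,-424,0],
    [-108,-424,0],
    [-108,-424,0],
    [-108,-424,0],
    [-108,-424,0],
    [-108,-424,0],
  ],
  turn=[0,0,0,0,0,0,0,0,0,0,0,0],
)

```text
clock: 21.43
position: [0.4816, -0.2064, 0.1424]
ee_rot: [1.0, 0.003, 0.016, 0.012]
ft_force: [0.3, -0.9, -0.8]
grip_width: 0.644
```

```bash
python3 - <<'E'
from h import *
p=manip.camera("top");q=manip.camera("side")
a=cv2.resize(p["frame"][190:300,130:290],(436,300),interpolation=cv2.INTER_CUBIC)
b=cv2.resize(q["frame"][160:300,240:410],(364,300),interpolation=cv2.INTER_CUBIC)
cv2.imwrite("pics/g10.png",np.hstack([a,b])[:,:,::-1])
o=manip.get_obs();print(o["position"],o["ee_rot"],o["grip_width"])
for pic in(p,q):
    for r in manip.pinpoint(pic,"vial_a")[:3]:print(round(r["confidence"],2),r["at"],np.round(world(pic,r["at"],0),3),np.round(world(pic,r["at"],.007),3))
E
```

```text
[ 0.4834225  -0.20107427  0.14228691] [0.99978403 0.00578833 0.01648138 0.01125825] 0.6429371088661179
0.56 [183.7, 224.5] [0.591 0.228 0.   ] [0.59  0.226 0.007]
0.84 [311.3, 274.5] [ 0.491 -0.202  0.   ] [ 0.489 -0.213  0.007]
```

View pics/g10.png

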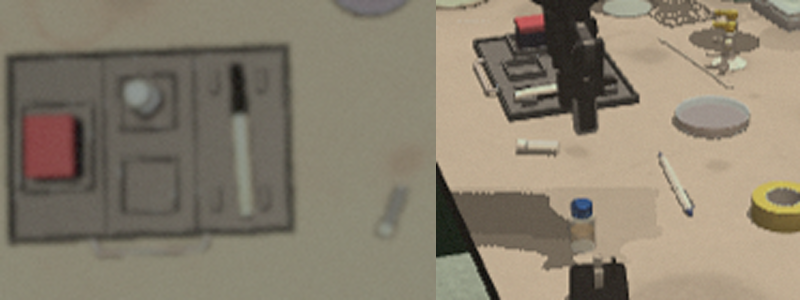

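Vial A stands centred in the far pocket. Next I descend on the blue-cap vial.

Request:
jog_arm(
  translation=[
    [0,0,-35],
    [0,0,-65],
    [0,0,-90],
    [0,0,-108],
    [0,0,-119],
    [0,0,-125],
    [0,0,-127],
    [0,0,-127],
    [0,0,-127],
  ],
  turn=[0,0,0,0,0,0,0,0,0],
)

```text
clock: 22.38
position: [0.4849, -0.1994, 0.0164]
ee_rot: [1.0, 0.008, 0.017, 0.011]
ft_force: [-0.6, -0.6, 0.6]
grip_width: 0.645
```

Request:
jog_arm(
  translation=[
    [0,0,0],
    [0,0,0],
    [0,0,0],
    [0,0,0],
    [0,0,0],
  ],
  turn=[0,0,0,0,0],
  grip=15,
)

```text
clock: 22.8
position: [0.4856, -0.1996, 0.0173]
ee_rot: [1.0, 0.008, 0.018, 0.012]
ft_force: [-1.7, -0.0, 6.0]
grip_width: 0.298
```

```bash
python3 - <<'E'
from h import *
q=manip.camera("side");save(q,"g11",(260,220,380,310),5)
o=manip.get_obs();print(o["position"],o["ft_force"],o["grip_width"])
print((pix(q,[o["position"][0],o["position"][1],0])-[260,220])*5)
E
```

```text
[ 0.48565018 -0.19960644  0.01732386] [-0.66361435  0.47984746  7.21644274] 0.30102487478581125
[242.36943304 271.05063475]
```

View pics/g11.png

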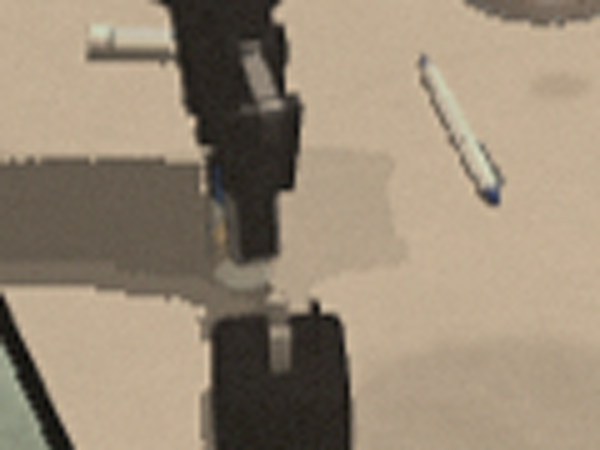

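Request:
jog_arm(
  translation=[
    [0,0,10],
    [0,0,40],
    [0,0,80],
    [0,0,105],
    [0,0,105],
  ],
  turn=[0,0,0,0,0],
)

```text
clock: 23.27
position: [0.4887, -0.2006, 0.1289]
ee_rot: [1.0, 0.008, 0.022, 0.013]
ft_force: [0.8, -0.5, -0.9]
grip_width: 0.3
```

Request:
jog_arm(
  translation=[
    [2,35,0],
    [5,72,0],
    [7,112,0],
    [10,152,0],
    [12,192,0],
    [14,232,0],
    [17,272,0],
    [19,312,0],
    [21,352,0],
    [23,390,0],
    [23,412,0],
    [23,421,0],
  ],
  turn=[0,0,0,0,0,0,0,0,0,0,0,0],
)

```text
clock: 24.27
position: [0.5105, 0.2248, 0.1293]
ee_rot: [1.0, 0.01, 0.022, 0.012]
ft_force: [-0.3, 0.3, 0.5]
grip_width: 0.302
```

Request:
jog_arm(
  translation=[
    [0,0,0],
    [0,0,0],
  ],
  turn=[0,0],
)

```text
clock: 24.43
position: [0.5103, 0.2247, 0.1294]
ee_rot: [1.0, 0.01, 0.022, 0.013]
ft_force: [-0.4, -0.4, -0.6]
grip_width: 0.305
```

Request:
jog_arm(
  translation=[
    [2,-4,-35],
    [2,-4,-62],
    [2,-4,-80],
    [2,-4,-92],
    [2,-4,-99],
    [2,-4,-103],
    [2,-4,-103],
    [2,-4,-103],
  ],
  turn=[0,0,0,0,0,0,0,0],
)

```text
clock: 25.1
position: [0.5129, 0.2207, 0.0273]
ee_rot: [1.0, 0.01, 0.023, 0.012]
ft_force: [-0.4, -0.3, -0.9]
grip_width: 0.304
```

```bash
python3 - <<'E'
from h import *
q=manip.camera("side");save(q,"g12",(250,140,350,215),6)
o=manip.get_obs();print(o["position"],o["ft_force"],o["grip_width"])
E
```

```text
[0.51301494 0.22090269 0.02749405] [-0.01457504 -0.10440327 -0.27482037] 0.2980229815507324
```

View pics/g12.png

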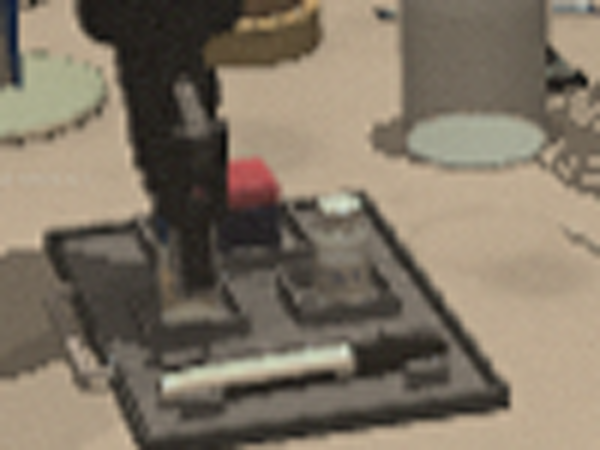

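The blue-cap vial is within the near pocket, with its foot at about crop (190,308). I release it and retreat.

Request:
jog_arm(
  translation=[
    [0,0,-2],
    [0,0,-2],
    [0,0,-2],
  ],
  turn=[0,0,0],
)

```text
clock: 25.4
position: [0.5133, 0.221, 0.0259]
ee_rot: [1.0, 0.01, 0.023, 0.012]
ft_force: [-1.3, 0.2, -0.6]
grip_width: 0.3
```

Request:
jog_arm(
  translation=[
    [0,0,0],
    [0,0,0],
    [0,0,0],
    [0,0,0],
    [0,0,15],
    [0,0,45],
    [0,0,80],
    [0,0,110],
    [0,0,110],
  ],
  turn=[0,0,0,0,0,0,0,0,0],
  grip=55,
)

```text
clock: 26.15
position: [0.516, 0.2227, 0.1422]
ee_rot: [1.0, 0.01, 0.027, 0.011]
ft_force: [0.6, 0.5, 0.3]
grip_width: 0.645
```

Request:
jog_arm(
  translation=[
    [-20,-330,60],
    [-20,-330,60],
    [-20,-330,60],
    [-20,-330,60],
    [-20,-330,60],
    [-20,-330,60],
    [-20,-330,60],
    [-20,-330,60],
    [-20,-330,60],
    [-20,-330,60],
  ],
  turn=[0,0,0,0,0,0,0,0,0,0],
)

```text
clock: 26.98
position: [0.4958, -0.1102, 0.2025]
ee_rot: [1.0, 0.008, 0.028, 0.011]
ft_force: [0.9, 1.7, -0.5]
grip_width: 0.643
```

```bash
python3 - <<'E'
from h import *
p=manip.camera("top");q=manip.camera("side")
a=cv2.resize(p["frame"][190:290,120:250],(520,400),interpolation=cv2.INTER_CUBIC)
b=cv2.resize(q["frame"][145:295,260:365],(280,400),interpolation=cv2.INTER_CUBIC)
cv2.imwrite("pics/g13.png",np.hstack([a,b])[:,:,::-1])
for pic in(p,q):
  for n,z in(("vial_a",.007),("tube_block",.007),("marker_pen",.007),("ballpoint_pen",0),("mains_adapter",0),("slim_vial",0),("pen_cradle",.007),("block_pocket",.007),("vial_pockets",.007)):
    for r in manip.pinpoint(pic,n)[:2]:print(n,round(r["confidence"],2),np.round(world(pic,r["at"],z),3)[:2])
E
```

```text
vial_a 0.68 [0.511 0.22 ]
vial_a 0.53 [0.583 0.224]
marker_pen 0.9 [0.544 0.143]
marker_pen 0.68 [ 0.482 -0.52 ]
ballpoint_pen 0.69 [ 0.601 -0.103]
mains_adapter 0.83 [ 0.482 -0.316]
slim_vial 0.57 [0.483 0.01 ]
pen_cradle 0.92 [0.544 0.146]
block_pocket 0.67 [0.55 0.31]
vial_pockets 0.81 [0.555 0.225]
vial_a 0.56 [0.516 0.23 ]
vial_a 0.5 [0.592 0.23 ]
tube_block 0.64 [0.547 0.289]
marker_pen 0.78 [ 0.489 -0.532]
marker_pen 0.61 [0.547 0.121]
ballpoint_pen 0.49 [ 0.617 -0.107]
mains_adapter 0.71 [ 0.473 -0.325]
slim_vial 0.42 [0.483 0.009]
pen_cradle 0.88 [0.557 0.143]
block_pocket 0.66 [0.547 0.279]
vial_pockets 0.59 [0.553 0.217]
```

View pics/g13.png

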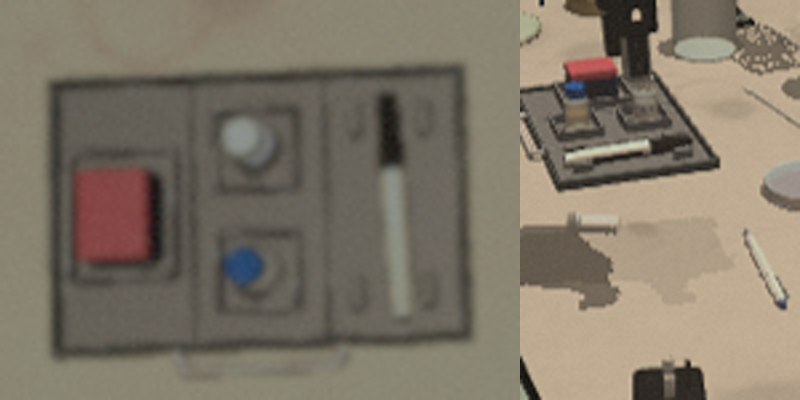

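Everything is in place and the look-alikes have not moved, so I hand in.

```bash
python3 -c "
from workcell import manip
print(manip.hand_in())"
```

```text
the job is handed in; nothing more can be done
None
```

I packed all four kit items into the tray and handed the job in at about 27 s of robot time; hand-in gives no verdict.

- **Marker pen:** it lies in the cradle between its cheeks, about 3 mm off centre along its length and roughly 4° off the cradle's axis.
- **Tube block:** it stands upright, centred in the large pocket to within a few mm.
- **Vials:** both stand upright, one in each small pocket. The top camera puts them at x 0.511 and 0.583, against pocket centres of about 0.509 and 0.583.
- **Look-alikes:** the ballpoint, adapter and slim vial measure within about 10 mm of where they started, roughly the scatter of the measurements. The green pen and the far white pen were never touched.

**Checks that disagreed:** the side camera's readings were scattered. It put the vials up to 9 mm from the top camera's values, and the marker and block 10–20 mm off in y. The networks missed the block in the last top picture. I judged those by the enlarged final picture instead, which shows everything seated. The tool had also drifted to about 3° of tilt by the end, with no visible effect on the placements.

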